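# Build a stickered drying stack of carving blanks

## Robot

A 6-joint arm with a two-finger parallel gripper is mounted at the origin on the work surface. World frame = base frame: x ahead of the robot, y to its left, z up, the work surface at z = 0. Lengths are in m, angles in rad, forces in N, time in s.
With the tool pointing down it reaches from about 0.275 to 0.725 m from the base axis. Payload 15.9 kg.
Tool frame: the origin (TCP) lies on the centre line of the jaws, within the pads' length; the fingertips stand 11 mm ahead of it and the grasp point (between the pads) lies 8 mm behind it; z points along the fingers, y is the direction in which the jaws open and shut (so a half turn about z gives the same grasp; the last joint's range is limited). The gripper opens to 85 mm and grips with 20 to 120 N. Pads are 22 mm wide; open, the fingers measure 114 mm over their backs; the gripper's body (76 mm by 85 mm) begins 54 mm behind the grasp point. The pads swing forward as they close: fully open they stand 13 mm farther back than shut.
Start: joints at [1.345, 0.213, -0.034, 1.323, 0, 1.571], TCP at [0.112, 0.487, 0.242] pointing down, gripper open.
Joint ranges: [-2.98, 2.98], [-0.74, 1.72], [-1.14, 1.35], [-2.1, 2.04], [-1.57, 1.44], [-3.14, 3.14]. Speed limits (rad/s): [1.89, 1.89, 2.39, 2.57, 3.14, 3.14].

## Interface

Orientations are given as a unit quaternion [w, x, y, z].
In Python, from workcell import r gives the robot as it stands. Calls block until the motion is done:
- r.goto(position, orientation): joint-space move of the TCP to a pose.
- r.movel(position, rot=None, speed=0.15, threshold=None): straight line of the TCP; rot=None keeps the orientation; speed is the mean speed in m/s. With threshold (N) it stops when the force on the tool has changed by that much, and returns True; else False.
- r.move_joints(angles): joint-space move.
- r.command_gripper(opening, squeeze=None): finger opening in m; squeeze is the grip in N (None keeps the last); returns when the fingers have stopped.
- r.hold(seconds).
- r.solve_ik(position, orientation): joint angles nearest the present ones, or None.
- r.capture(name): name is "scene" or "side" or "wrist"; returns a dict with "frame" (400x640x3 uint8, red, green, blue), "depth" (400x640 float32, m along the optical axis (not along the pixel's ray), 0 where there is no reading), "fov_y" (degrees; the focal length in pixels is half the picture's height over the tangent of half this angle, whatever the lens; pixels are square), "cx", "cy" (the principal point, pixels), "D" ([k1, k2, p1, p2, k3] as OpenCV has them; the pictures are not rectified), "eye" and "orientation" of the camera in the world. Camera axes: x right, y down, z forward; pixel columns grow to the right and rows downward; lengths in m; the calibration is good to about 2 mm. A picture is of the moment at which its call begins.
A pose or a line that the arm cannot do raises r.IKError and nothing moves.
- r.finish_job(): hands the job in, once; it reports no verdict.
Readings, each from a call of its own:
- r.read_time_s(): time.
- r.read_joint_positions(): joint angles.
- r.read_qvel(): joint speeds.
- r.read_effort(): joint torques, N m.
- r.read_tool_pos(): TCP position.
- r.read_orientation(): TCP orientation.
- r.read_force(): force on the tool from outside, world axes, zero at the start.
- r.read_ft_torque(): the same for the moment, N m.
- r.read_finger_gap(): finger opening in m.
Only numpy, scipy, OpenCV 4.12 (cv2) and the standard library are available. Lean on these libraries where they do the work, as an engineer would, in place of code of your own. Each camera call takes 0.05 s, during which the arm holds its last target.

## Task

Build the little drying stack on the base board: lay the longer, thicker blank on the two bearers, then one sticker across it directly above each bearer, then the shorter, thinner blank on the stickers, and last put the iron weight on top in the middle. Keep both blanks centred on the base and in line with its length, and each sticker lying along its bearer. Set the weight down instead of letting it fall, and do not disturb the wax tin or the oilstone.

Things in the scene. Friction and masses are not known exactly. Their poses are not given: they have to be found in the camera images.
- base: Base board of the stack, fixed to the bench: plywood, 260 mm long (own x), 120 mm wide, 12 mm thick, with the two bearers across it. Origin: centre of its underside, on the bench; the middle of the finished stack is straight above it.
- bearer_a: One of the two bearers: a dark hardwood batten, 110 mm long (own x), 22 mm wide, 20 mm high, screwed flat across the base at a right angle to the base's length, somewhere 57 to 73 mm from the base's centre; its top is 32 mm above the bench. It does not move. Origin: centre of its underside (12 mm above the bench).
- bearer_b: The other of the two bearers: a dark hardwood batten, 110 mm long (own x), 22 mm wide, 20 mm high, screwed flat across the base at a right angle to the base's length, somewhere 57 to 73 mm from the base's centre; its top is 32 mm above the bench. It does not move. Origin: centre of its underside (12 mm above the bench).
- blank_long: Longer, thicker carving blank: rough-sawn board with dark bark along both long edges and white-sealed ends, 230 mm long (own x), 62 mm wide (own y), 32 mm thick, about 0.34 kg. Lies flat and loose on the bench at the start. Origin: centre of its underside.
- blank_short: Shorter, thinner carving blank: rough-sawn board with dark bark along one long edge and white-sealed ends, 180 mm long (own x), 56 mm wide (own y), 22 mm thick, about 0.17 kg. Lies flat and loose on the bench at the start. Origin: centre of its underside.
- sticker_a: Sticker (spacer stick): a square pale-wood stick, 110 mm long (own x), 18 x 18 mm in section, 26 g; the two stickers are alike and interchangeable. Lies loose on the bench at the start. Origin: centre of its underside.
- sticker_b: Sticker (spacer stick): a square pale-wood stick, 110 mm long (own x), 18 x 18 mm in section, 26 g; the two stickers are alike and interchangeable. Lies loose on the bench at the start. Origin: centre of its underside.
- weight: Dark cast-iron weight, about 0.85 kg: block 80 mm long (own x), 50 mm wide (own y), 28 mm high, with a flat bar handle over it along its length (own x): bar 74 mm long, 14 mm wide, from 52 to 64 mm above the underside, on a post at each end, with a clear gap 24 mm high and 54 mm long between block and bar. Stands loose on the bench at the start. Origin: centre of its underside.
- wax_tin: Bystander: round flat metal tin, 67 mm in diameter, 35 mm high, standing loose on the bench among the things. Origin: centre of its underside. Leave it where it is.
- oilstone: Bystander: grey sharpening stone in a dark wooden holder, 200 mm long (own x), 66 mm wide, 32 mm high, lying loose on the bench beyond the work. Origin: centre of its underside. Leave it where it is.

How it is judged:
By the outcome, as a careful person would: the job done as asked, in the order asked, and still so for the second after the job is handed in, with the robot touching nothing.
It also fails if it takes over 144 s, if anything falls off the work surface, if the arm or the gripper's body presses on something with over 40 N, if the wrist force passes 120 N, or if a joint passes its speed limit or range.

## Working session

There is one attempt and no reset: what is moved stays moved. The work goes in short steps, each a Python script; the robot and the scene stay as the last script left them, time stands still between calls to the robot, and variables do not carry over. Pictures are saved under pics/ and viewed, and the job is handed in when it is done.

```bash
ls; mkdir -p pics; python3 - <<'E'
from workcell import r
import cv2,numpy as np,pickle
for n in ["scene","side","wrist"]:
    c=r.capture(n); pickle.dump(c,open(f"pics/{n}0.pkl","wb"))
    cv2.imwrite(f"pics/{n}0.png",c["frame"][:,:,::-1])
    print(n,c["fov_y"],c["cx"],c["cy"],c["D"],c["eye"],c["orientation"])
print(r.read_time_s(), r.read_orientation(), r.read_finger_gap())
E
```

```text
pics
scene 47.0879824024462 323.2717652696837 200.5183305072671 [-0.0312881  0.         0.         0.         0.       ] [ 1.42469973 -0.51417264  1.02509561] [-0.32643337  0.81191398  0.4488278  -0.18108159]
side 47.156643259379955 316.9250328205609 203.1099359644907 [0.01013581 0.         0.         0.         0.        ] [ 0.33726272 -0.8134272   0.83595351] [-0.39835825  0.89848076 -0.17277119  0.06475443]
wrist 61.151779244695284 317.6863226444337 193.6408376913158 [-0.0576556  0.         0.         0.         0.       ] [0.0433832  0.50284917 0.37363881] [0.10918787 0.77474182 0.61677133 0.08629163]
0.15 [-6.16207934e-05  1.12641214e-01  9.93635644e-01 -4.00967475e-04] 0.08493189636932344
```

View pics/scene0.png

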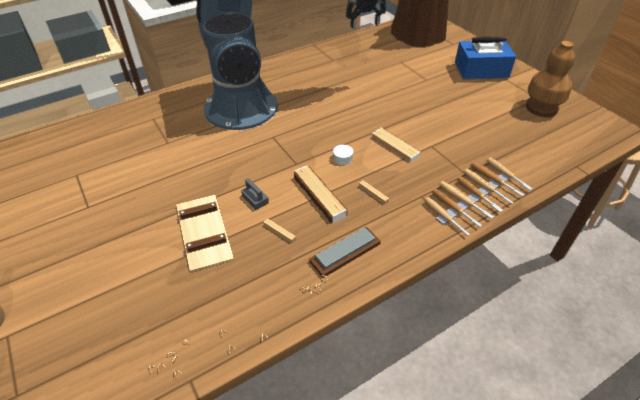

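View pics/side0.png

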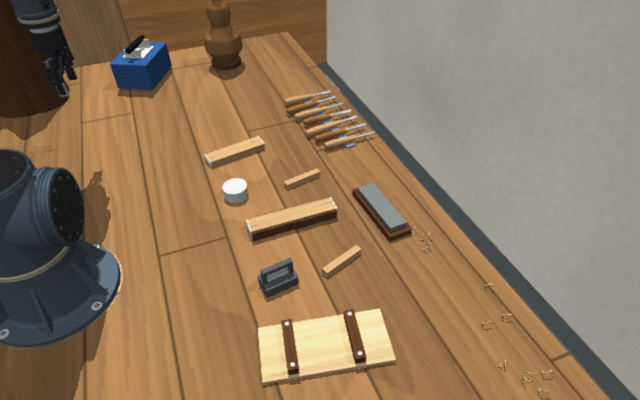

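View pics/wrist0.png

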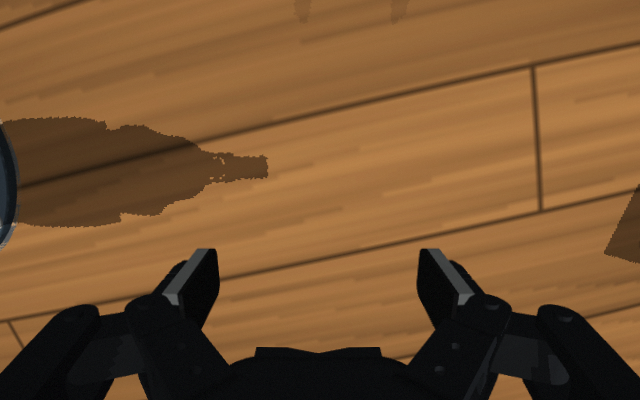

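The scene and side views both show everything. In the side view: base at (327,345), weight (278,277), long blank (292,217), stickers (302,179) and (342,261), short blank (235,151), tin (235,190) and oilstone (381,210). Next I'll convert depth to world points.

```bash
cat > h.py <<'E'
import cv2,numpy as np,pickle
from scipy.spatial.transform import Rotation as R
def rot(q): return R.from_quat([q[1],q[2],q[3],q[0]]).as_matrix()
def KD(c):
    f=c["frame"].shape[0]/2/np.tan(np.radians(c["fov_y"])/2)
    return np.array([[f,0,c["cx"]],[0,f,c["cy"]],[0,0,1.]]),np.array(c["D"],float)
def cloud(c):
    K,D=KD(c);h,w=c["depth"].shape
    u,v=np.meshgrid(np.arange(w),np.arange(h))
    p=cv2.undistortPoints(np.stack([u,v],-1).reshape(-1,1,2).astype(np.float64),K,D).reshape(h,w,2)
    d=c["depth"][...,None]
    P=np.concatenate([p*d,d],-1)@rot(c["orientation"]).T+np.array(c["eye"])
    P[c["depth"]==0]=np.nan
    return P
def onplane(c,uv,z):
    K,D=KD(c);p=cv2.undistortPoints(np.array(uv,float).reshape(-1,1,2),K,D).reshape(-1,2)
    d=np.c_[p,np.ones(len(p))]@rot(c["orientation"]).T;e=np.array(c["eye"])
    return e+d*((z-e[2])/d[:,2])[:,None]
def proj(c,P):
    K,D=KD(c);Rm=rot(c["orientation"]);q=(np.array(P,float).reshape(-1,3)-np.array(c["eye"]))@Rm
    return cv2.projectPoints(q,np.zeros(3),np.zeros(3),K,D)[0].reshape(-1,2)
def quat(yaw):
    # tool down; tool y axis (jaw) direction at world angle yaw
    y=np.array([np.cos(yaw),np.sin(yaw),0]);z=np.array([0,0,-1.]);x=np.cross(y,z)
    q=R.from_matrix(np.c_[x,y,z]).as_quat();return [q[3],q[0],q[1],q[2]]
E
python3 - <<'E'
from h import *
for n in ["scene","side"]:
    c=pickle.load(open(f"pics/{n}0.pkl","rb"));P=cloud(c)
    x,y,z=P[...,0],P[...,1],P[...,2]
    ws=(x>0.15)&(x<0.95)&(abs(y)<0.6)&(z<0.15)
    print(n,"table z",np.median(z[ws&(abs(z)<.006)]), np.std(z[ws&(abs(z)<.006)]))
    m=(ws&(z>0.008)).astype(np.uint8)
    k,L,S,C=cv2.connectedComponentsWithStats(m)
    for i in range(1,k):
        if S[i,4]<60: continue
        s=L==i; zz=z[s]; top=np.percentile(zz,95)
        t=s&(z>np.percentile(zz,90)-0.006)
        r_=cv2.minAreaRect((P[t][:,:2]*1000).astype(np.float32))
        r2=cv2.minAreaRect((P[s][:,:2]*1000).astype(np.float32))
        print(C[i].round(),S[i,4],"ztop %.1f"%(top*1e3),np.round(r_[0],1),np.round(r_[1],1),round(r_[2],1),"| all",np.round(r2[0],1),np.round(r2[1],1))
E
```

```text
scene table z 0.002503509597425735 0.0019269880422001868
[396. 144.] 678 ztop 28.7 [507.3 356.9] [184.7  56.7] 9.6 | all [505.5 362.8] [186.1  74.1]
[343. 154.] 327 ztop 41.4 [462.3 165.7] [64.6 68.3] 65.4 | all [462.2 165.6] [64.8 68.3]
[473. 192.] 2249 ztop 31.1 [829.2 420.8] [194.3 322.5] 5.4 | all [824.3 427.7] [202.2 355.2]
[320. 194.] 1263 ztop 37.8 [571.    4.4] [ 59.1 233.7] 89.9 | all [571.7   8.3] [ 78.3 234.3]
[254. 195.] 469 ztop 67.2 [ 478.8 -170.9] [75.8 14.5] 5.6 | all [ 478.5 -170.3] [82.7 52.3]
[374. 191.] 237 ztop 23.6 [653.1 153.6] [108.9  22.8] 8.8 | all [651.  159.2] [112.8  35.8]
[203. 233.] 2939 ztop 35.4 [ 510.9 -354.1] [110.5 157.7] 78.4 | all [ 515.7 -355.2] [121.  264.5]
[279. 230.] 267 ztop 23.7 [ 634.4 -168.9] [110.9  21.6] 21.4 | all [ 634.8 -169.2] [112.4  21.9]
[344. 251.] 1558 ztop 37.4 [796.5 -49.7] [ 51.5 172.4] 2.6 | all [794.9 -50.6] [ 82.9 204.7]
side table z -0.0009263925832693198 0.0016908500532490708
[302.  98.] 191 ztop 24.9 [799. 559.] [ 23.2 136.8] 88.8 | all [816.9 562.9] [171.9  23.4]
[309. 109.] 434 ztop 25.2 [807.2 485.2] [175.8  70.1] 
[... 454 characters left out ...]
 57.6] 9.4 | all [500.1 352.4] [181.1  60.2]
[301. 178.] 226 ztop 19.4 [646.  149.9] [111.3  24.5] 10.8 | all [646.  149.9] [111.3  24.5]
[234. 189.] 453 ztop 36.0 [455.8 161.4] [67.  64.7] 50.4 | all [455.7 160.7] [67.4 65.7]
[382. 211.] 1474 ztop 32.7 [790.1 -53.2] [ 51.7 172.2] 3.0 | all [798.2 -53.1] [ 83.8 200.6]
[291. 218.] 1871 ztop 32.9 [565.8   1.1] [ 63.1 230.2] 88.7 | all [565.8   1.3] [ 63.6 230.2]
[341. 260.] 361 ztop 18.9 [ 629.  -172.1] [111.5  20.3] 20.1 | all [ 629.  -172.1] [111.5  20.3]
[277. 277.] 955 ztop 63.6 [ 472.1 -173.3] [73.5 15.5] 7.4 | all [ 471.8 -175.4] [80.  49.4]
[323. 345.] 7095 ztop 31.9 [ 506.3 -356.5] [111.9 152. ] 78.2 | all [ 511.8 -357.4] [122.7 261.9]
```

```bash
python3 - <<'E'
from h import *
from workcell import r
c=pickle.load(open("pics/wrist0.pkl","rb"))
Rt=rot(r.read_orientation());p=r.read_tool_pos()
print("cam in tool",Rt.T@(np.array(c["eye"])-p),"\n",(Rt.T@rot(c["orientation"])).round(3))
d=np.radians
for n,x,y,z,ya in [("base",.509,-.356,.25,[78,-102]),("st place1",.575,-.37,.12,[-12,168]),("st2",.447,-.343,.12,[-12,168]),("long",.568,.002,.05,[89,-91]),("sa",.649,.152,.03,[100,-80]),("sb",.631,-.17,.03,[110,-70]),("short",.503,.354,.03,[99,-81]),("w",.475,-.173,.06,[96,-84])]:
    for a in ya:
        j=r.solve_ik([x,y,z],quat(d(a))); print(n,a,None if j is None else np.round(j,2))
E
```

```text
cam in tool [ 7.02819628e-02 -6.75414442e-05 -1.31694744e-01] 
 [[-0.    -0.961 -0.276]
 [ 1.    -0.    -0.   ]
 [ 0.    -0.276  0.961]]
base 78 [-0.61  0.48  0.36  1.45  0.   -0.4 ]
base -102 [-0.61  0.48  0.36  1.45  0.    2.74]
st place1 -12 [-0.57  0.64  0.3   1.23  0.    1.21]
st place1 168 [-0.57  0.64  0.3   1.23  0.   -1.93]
st2 -12 [-0.65  0.39 -0.1   1.08  0.    1.13]
st2 168 [-0.65  0.39 -0.1   1.08  0.   -2.02]
long 89 [ 0.    0.46 -0.19  0.92  0.    0.02]
long -91 [ 0.    0.46 -0.19  0.92  0.   -3.12]
sa 100 [0.23 0.66 0.1  1.01 0.   0.06]
sa -80 [ 0.23  0.66  0.1   1.01  0.   -3.09]
sb 110 [-0.26  0.64  0.05  0.99  0.   -0.61]
sb -70 [-0.26  0.64  0.05  0.99  0.    2.53]
short 99 [ 0.61  0.56 -0.07  0.93  0.    0.46]
short -81 [ 0.61  0.56 -0.07  0.93  0.   -2.69]
w 96 [-0.35  0.33 -0.35  0.88  0.   -0.45]
w -84 [-0.35  0.33 -0.35  0.88  0.    2.69]
```

```bash
cat >> h.py <<'E'
def snap(r,n,tag):
    c=r.capture(n); pickle.dump(c,open(f"pics/{tag}.pkl","wb")); cv2.imwrite(f"pics/{tag}.png",c["frame"][:,:,::-1]); return c
E
python3 - <<'E'
from h import *
from workcell import r
d=np.radians
r.goto([.57,.0,.20],quat(d(89))); snap(r,"wrist","wlong"); print(r.read_time_s())
r.goto([.51,-.357,.20],quat(d(78))); snap(r,"wrist","wbase");print(r.read_time_s(),r.read_tool_pos(),r.read_force())
E
```

```text
2.5833
3.9917 [ 0.5106693  -0.35581651  0.20010819] [ 0.30988715 -0.44322712  0.16948528]
```

View pics/wlong.png

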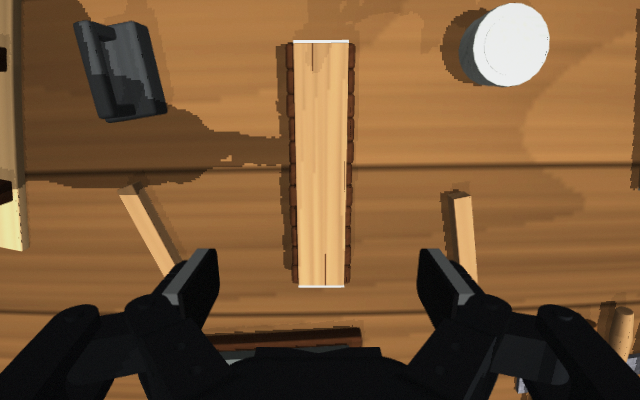

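View pics/wbase.png

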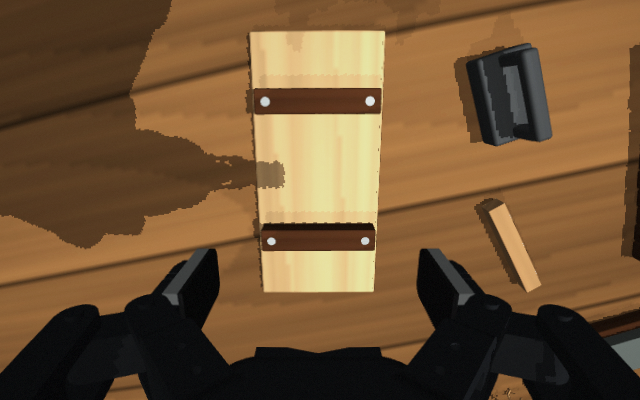

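The wrist views are good. In wlong, the long blank's top face runs from (293..349,41) to (298..345,287). In wbase, the base corners are about (250,31), (384,30), (374,292) and (262,291), with bearers at rows 88-114 and 229-251. I'll enlarge both.

```bash
python3 - <<'E'
import cv2,numpy as np
def crop(f,x,y,w,h,s,o):
    i=cv2.imread(f)[y:y+h,x:x+w]; return cv2.resize(i,None,fx=s,fy=s,interpolation=cv2.INTER_NEAREST)
b="pics/wbase.png"
t=np.vstack([crop(b,240,20,160,32,5,0),crop(b,240,80,160,40,5,0)])
cv2.imwrite("pics/b1.png",t)
t=np.vstack([crop(b,240,220,160,40,5,0),crop(b,240,275,160,25,5,0)])
cv2.imwrite("pics/b2.png",t)
l="pics/wlong.png"
cv2.imwrite("pics/l1.png",np.vstack([crop(l,270,30,100,28,8,0),crop(l,270,268,100,28,8,0)]))
E
```

```text
(no output)
```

View pics/b1.png

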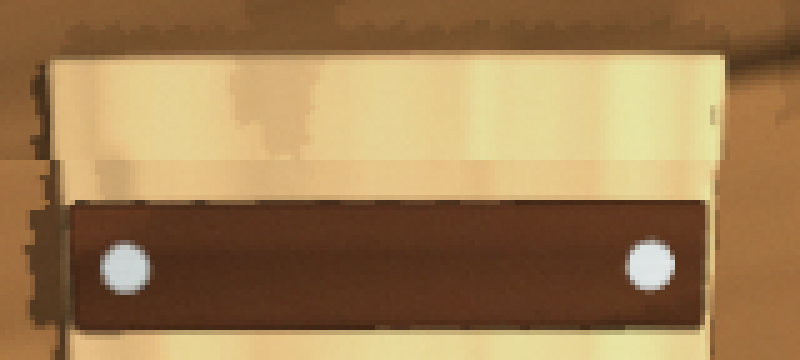

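View pics/b2.png

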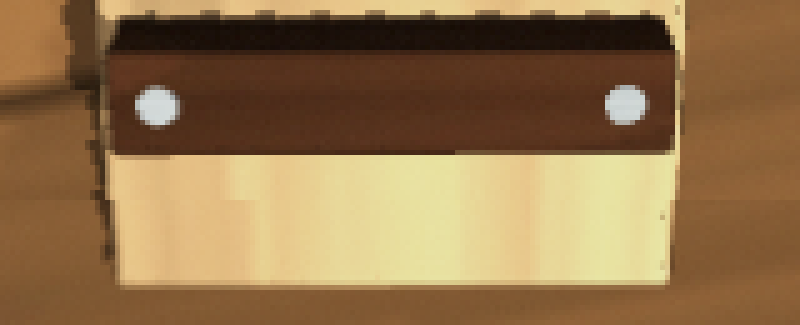

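View pics/l1.png

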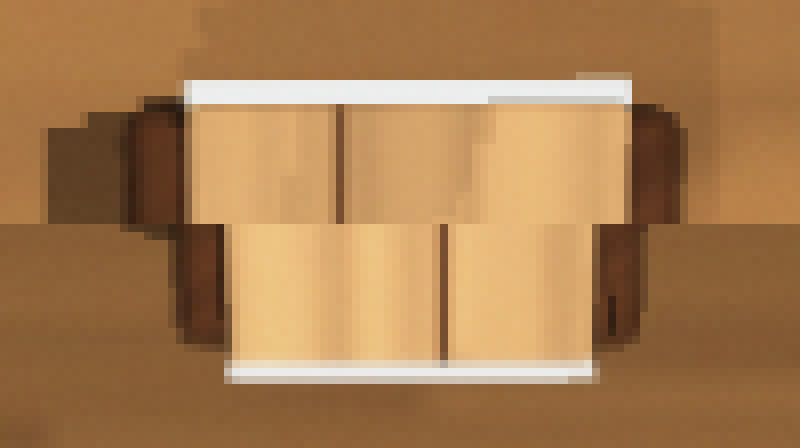

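```bash
python3 - <<'E'
from h import *
c=pickle.load(open("pics/wbase.pkl","rb"))
def rep(n,uv,z,o=0.5):
    p=onplane(c,np.array(uv)-o,z)[:,:2]*1000
    q=p.mean(0); u=(p[1]+p[2]-p[0]-p[3])/2; v=(p[3]+p[2]-p[0]-p[1])/2
    print(n,q.round(1),"u %.1f@%.2f v %.1f@%.2f"%(np.hypot(*u),np.degrees(np.arctan2(u[1],u[0])),np.hypot(*v),np.degrees(np.arctan2(v[1],v[0])))); return q
b=rep("base",[[250.2,31.4],[384.8,30.6],[373.8,292],[263.8,292]],.012)
b1=rep("br1",[[254.8,88.7],[381.2,88.5],[381,113.7],[255.1,113.9]],.032)
b2=rep("br2",[[261.4,230.1],[375,230],[374.6,250.8],[262,250.8]],.032)
print(np.hypot(*(b1-b)),np.hypot(*(b2-b)), np.degrees(np.arctan2(*(b2-b1)[::-1])))
c=pickle.load(open("pics/wlong.pkl","rb"))
rep("long pale",[[293.1,40.2],[349,40.2],[344.5,287.6],[298,287.6]],.032)
rep("long all",[[285.6,41],[355.5,41],[350.6,287.6],[292,287.6]],.032)
# depth cross-check from wrist clouds
for n in ["wlong","wbase"]:
    P=cloud(pickle.load(open(f"pics/{n}.pkl","rb")));z=P[...,2]
    print(n,"table",np.nanmedian(z[np.abs(z)<.006]))
    m=((z>.006)&(z<.075)).astype(np.uint8);m[:,:]=m; k,L,S,C=cv2.connectedComponentsWithStats(m)
    for i in range(1,k):
        if S[i,4]<400: continue
        s=L==i;r2=cv2.minAreaRect((P[s][:,:2]*1000).astype(np.float32))
        print(C[i].round(),"top %.1f"%(np.percentile(z[s],90)*1e3),np.round(r2[0],1),np.round(r2[1],1),round(r2[2],2))
E
```

```text
base [ 512.6 -356.4] u 118.3@78.20 v 258.6@-11.66
br1 [ 444.7 -342.2] u 108.4@78.14 v 21.1@-11.84
br2 [ 571.4 -368.8] u 108.8@78.07 v 21.7@-11.68
69.3407567702684 60.07418126289522 -11.856020834411819
long pale [568.6   3.5] u 46.4@89.03 v 229.8@-0.79
long all [568.9   3.4] u 58.3@89.02 v 229.3@-0.68
wlong table 0.0001365198898975184
[ 10. 133.] top 13.5 [ 525.1 -309.9] [ 28.4 253.7] 78.12
[505.  46.] top 36.3 [458.8 163.9] [66.6 66.2] 87.57
[120.  70.] top 64.0 [ 474.4 -170.1] [80.7 49.5] 6.75
[320. 159.] top 32.9 [569.3   3.1] [ 60.  231.2] 89.37
[148. 226.] top 18.8 [ 627.1 -172.6] [101.4  20.9] 19.68
[463. 232.] top 19.0 [644.9 150.5] [102.   19.1] 11.23
[622. 334.] top 26.8 [793.1 371.8] [127.2  34.6] 28.47
[285. 343.] top 23.7 [767.  -41.4] [ 17.5 177. ] 3.65
wbase table 0.00012752478522184973
[317. 157.] top 32.0 [ 513.1 -356.9] [120.9 261. ] 78.24
[510.  95.] top 64.1 [ 474.5 -173.2] [80.4 49.6] 7.14
[512. 245.] top 18.8 [ 631.2 -171.5] [110.8  19.3] 19.55
[623. 338.] top 32.4 [787.9 -43.2] [58.  60.5] 3.55
```

```bash
python3 - <<'E'
from h import *
from workcell import r
d=np.radians
r.command_gripper(.085)
r.goto([.569,.0033,.08],quat(d(89.2)))
r.hold(.2);print(r.read_tool_pos())
r.movel([.569,.0033,.013],speed=.1)
r.hold(.2);print(r.read_tool_pos(),r.read_force())
r.command_gripper(.05,squeeze=70)
r.hold(.2);print("gap",r.read_finger_gap(),r.read_tool_pos(),r.read_force())
r.movel([.569,.0033,.16],speed=.15)
snap(r,"wrist","wl_held"); r.hold(.2)
print(r.read_finger_gap(),r.read_tool_pos(),r.read_force(),r.read_ft_torque(),r.read_time_s())
E
```

```text
[0.56926674 0.0024715  0.08021163]
[0.56944359 0.00331061 0.0136378 ] [0.65831739 0.49487714 0.50396404]
gap 0.06090723107761806 [0.56921817 0.00340196 0.01364474] [-3.48683514 -0.15731587  9.38790994]
0.06047383069048043 [0.56873086 0.00329553 0.15946876] [-0.73538794 -0.23374052 -3.6400007 ] [-0.05323662  0.03845102 -0.02653543] 8.8083
```

View pics/wl_held.png

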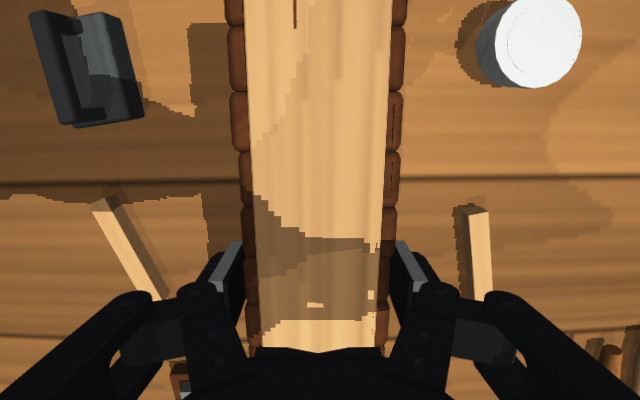

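```bash
python3 - <<'E'
from h import *
from workcell import r
d=np.radians
X,Y=.5128,-.3566
r.goto([X,Y,.16],quat(d(78.2)))
r.movel([X,Y,.06],speed=.12)
r.hold(.3);p=r.read_tool_pos();print(p,r.read_force())
r.movel([2*X-p[0],2*Y-p[1],.056],speed=.05)
r.hold(.2);print(r.read_tool_pos(),r.read_force())
t=r.movel([2*X-p[0],2*Y-p[1],.043],speed=.02,threshold=4)
r.hold(.1);print(t,r.read_tool_pos(),r.read_force(),r.read_time_s())
snap(r,"side","s_l")
E
```

```text
[ 0.51298882 -0.35674547  0.06039526] [-0.01013636 -0.64962437 -3.05639812]
[ 0.51265827 -0.35649106  0.05605485] [ 0.76197466  0.50825646 -3.15317031]
True [ 0.512525   -0.35640383  0.04566243] [-0.18693001  0.76519109  7.21453893] 12.5333
```

```bash
python3 -c "
import cv2
i=cv2.imread('pics/s_l.png')[230:400,180:440];cv2.imwrite('pics/s_lc.png',cv2.resize(i,None,fx=3,fy=3))"
```

```text
(no output)
```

View pics/s_lc.png

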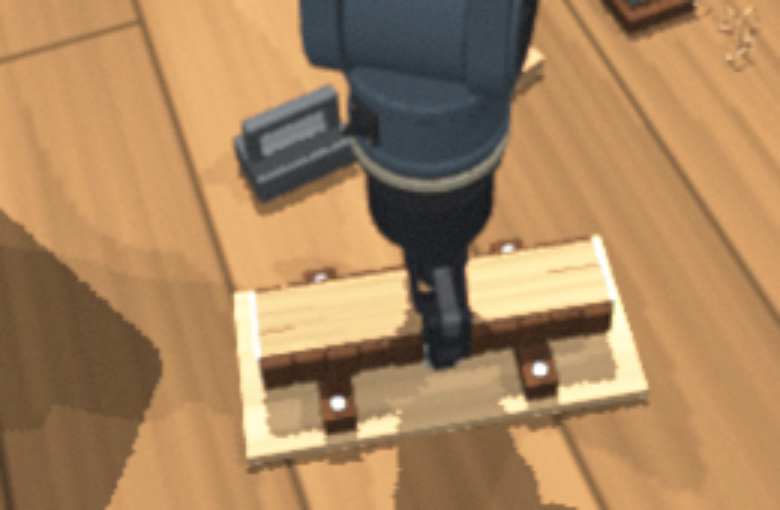

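The long blank is sitting on both bearers; contact came at the expected height. I'll release, check from above, then look at sticker_b.

```bash
python3 - <<'E'
from h import *
from workcell import r
d=np.radians
r.command_gripper(.083); r.hold(.1)
X,Y=.5128,-.3566
r.movel([X,Y,.22],speed=.2); r.hold(.2);snap(r,"wrist","wb2")
r.goto([.629,-.171,.15],quat(d(109.8)));r.hold(.2); snap(r,"wrist","wsb"); print(r.read_time_s())
E
python3 - <<'E'
from h import *
for n in ["wb2","wsb"]:
    P=cloud(pickle.load(open(f"pics/{n}.pkl","rb")));z=P[...,2]
    for lo,hi,nm in [(.006,.075,"all"),(.058,.07,"64top"),(.013,.022,"18")]:
      m=((z>lo)&(z<hi)).astype(np.uint8); k,L,S,C=cv2.connectedComponentsWithStats(m)
      for i in range(1,k):
        if S[i,4]<700: continue
        s=L==i;r2=cv2.minAreaRect((P[s][:,:2]*1000).astype(np.float32))
        print(n,nm,C[i].round(),"top %.1f"%(np.percentile(z[s],90)*1e3),np.round(r2[0],1),np.round(r2[1],1),round(r2[2],2))
E
```

```text
15.4833
wb2 all [317. 157.] top 64.6 [ 513.2 -356.9] [120.9 260.1] 78.16
wb2 all [499.  94.] top 64.1 [ 474.3 -173.2] [79.7 50.1] 7.1
wb2 all [503. 237.] top 18.9 [ 631.7 -171.5] [111.5  19.1] 19.88
wb2 all [617. 328.] top 32.5 [788.1 -35.2] [59.9 81.4] 2.2
wb2 64top [317. 163.] top 64.9 [ 511.9 -356.8] [ 59.8 230.3] 78.42
wb2 64top [521.  93.] top 64.9 [ 474.8 -172.1] [74.2 15.3] 6.89
wb2 18 [504. 238.] top 18.9 [ 631.7 -171.4] [111.5  19.1] 19.88
wsb all [97. 58.] top 64.5 [ 598.5 -342.7] [111.4 135.2] 19.82
wsb all [386.  25.] top 63.8 [ 496.9 -168.7] [36.3 50.5] 8.53
wsb all [318. 185.] top 18.9 [ 631.5 -171.2] [110.2  17.9] 19.36
wsb all [621. 306.] top 18.6 [643.7 149.7] [98.3 21.5] 10.56
wsb all [334. 342.] top 19.8 [766.5 -90.5] [ 27.8 131.6] 13.05
wsb 64top [50. 49.] top 64.9 [ 584.4 -370.7] [59.4 83.5] 79.16
wsb 64top [395.  16.] top 64.9 [ 501.4 -168.2] [20.6 14.6] 6.71
wsb 18 [318. 185.] top 18.9 [ 631.5 -171.2] [110.2  17.9] 19.27
wsb 18 [623. 310.] top 18.8 [643.8 149.8] [97.9 21.3] 9.88
wsb 18 [315. 340.] top 19.0 [ 768.4 -113.7] [20.9 83.1] 12.87
```

View pics/wb2.png

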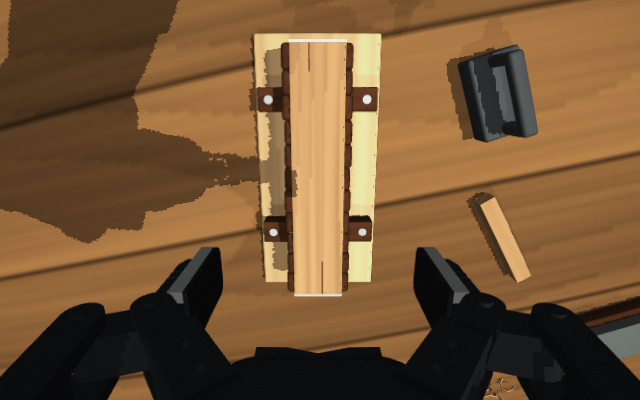

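View pics/wsb.png

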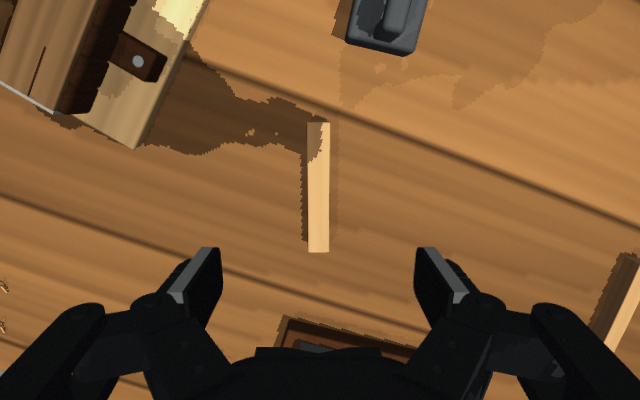

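Long blank is centred to within 1 mm at the right yaw. Next, pick sticker_b at (631.5,-171.2), yaw 19.4°, and place it over the far bearer.

```bash
cat > st.py <<'E'
from h import *
from workcell import r
import sys
d=np.radians
def sticker(x,y,yaw,X,Y,tag,jawplace=-11.8,zup=.13):
    r.command_gripper(.045)
    r.goto([x,y,.06],quat(d(yaw+90))); r.hold(.15)
    p=r.read_tool_pos(); 
    t=r.movel([x,y,.0145],speed=.08,threshold=8); r.hold(.15)
    p0=r.read_tool_pos();print("pick",t,p0,r.read_force())
    r.command_gripper(.01,squeeze=40); r.hold(.1)
    print("gap",r.read_finger_gap(),r.read_force())
    r.movel([x,y,zup],speed=.2)
    r.goto([X,Y,zup+.02],quat(d(jawplace))); r.hold(.15)
    r.movel([X,Y,.095],speed=.12); r.hold(.3)
    p=r.read_tool_pos(); print("above",p,r.read_force())
    xx,yy=2*X-p[0],2*Y-p[1]
    r.movel([xx,yy,.0835],speed=.04); 
    t=r.movel([xx,yy,.064+p0[2]-.002],speed=.015,threshold=2.5); r.hold(.1)
    print("down",t,r.read_tool_pos(),r.read_force(),r.read_finger_gap(),r.read_time_s())
    snap(r,"side",tag)
E
python3 - <<'E'
from st import *
sticker(.6315,-.1712,19.4,.5714,-.3688,"s_sb")
E
python3 -c "
import cv2
i=cv2.imread('pics/s_sb.png')[230:400,180:440];cv2.imwrite('pics/s_sbc.png',cv2.resize(i,None,fx=3,fy=3))"
```

```text
pick False [ 0.63188997 -0.171327    0.01514601] [ 1.00722627 -0.43029813  0.09873865]
gap 0.01701054206737137 [-0.55475967 -0.27820248  6.01352883]
above [ 0.57165143 -0.36896641  0.09559666] [ 0.24768893 -0.10259429 -0.02466546]
down True [ 0.57135808 -0.36873643  0.07892127] [-1.06308033  0.05644531  8.65688373] 0.016696006352023986 22.1583
```

View pics/s_sbc.png

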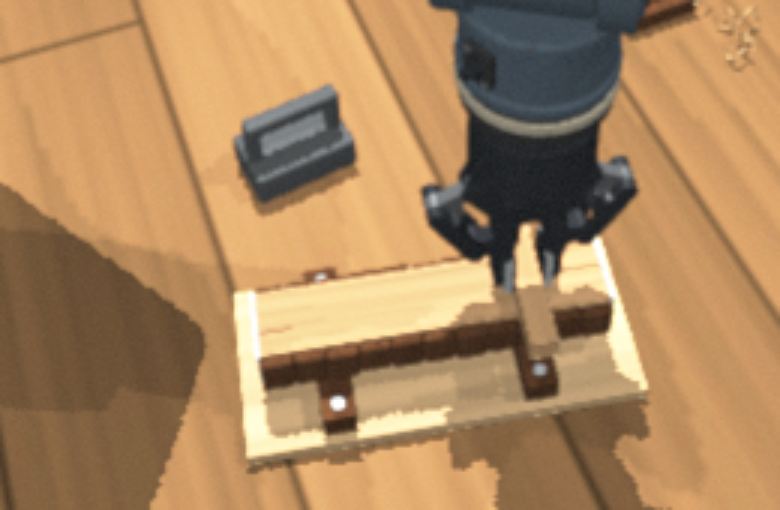

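The sticker lies over the far bearer, in contact at the expected height. Releasing it and going on to sticker_a.

```bash
python3 - <<'E'
from st import *
r.command_gripper(.04); r.hold(.1)
r.movel([.5714,-.3688,.14],speed=.2)
r.goto([.646,.150,.15],quat(d(100.5)));r.hold(.2); snap(r,"wrist","wsa"); print(r.read_time_s())
P=cloud(pickle.load(open("pics/wsa.pkl","rb")));z=P[...,2]
m=((z>.006)&(z<.075)).astype(np.uint8); k,L,S,C=cv2.connectedComponentsWithStats(m)
for i in range(1,k):
    if S[i,4]<700: continue
    s=L==i;r2=cv2.minAreaRect((P[s][:,:2]*1000).astype(np.float32))
    print(C[i].round(),"top %.1f"%(np.percentile(z[s],90)*1e3),np.round(r2[0],1),np.round(r2[1],1),round(r2[2],2))
E
```

```text
25.2667
[601.  88.] top 23.0 [526.2 359.2] [132.3  57.1] 10.95
[320. 186.] top 18.9 [649.4 151.7] [110.5  18. ] 10.84
[ 70. 292.] top 32.6 [788.7 -42.5] [ 58.8 181.9] 3.02
[630. 365.] top 25.3 [785.4 512.1] [118.8  34.2] 30.71
[602. 348.] top 27.0 [759.  458.5] [49.6 20.6] 2.17
```

View pics/wsa.png

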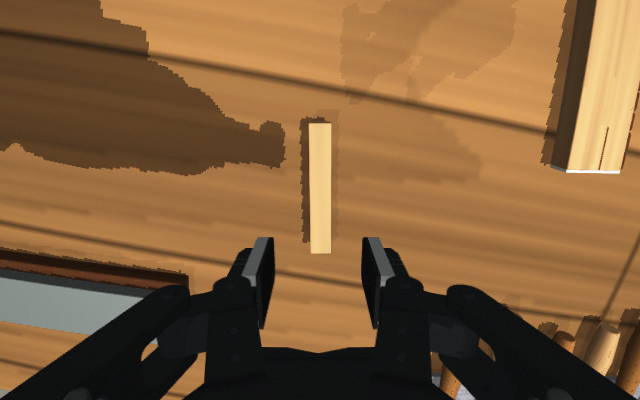

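Sticker_a runs from (320,123) to (320,253) in wsa, which gives centre (649.4,151.7), yaw 10.8°. Placing it over the near bearer.

```bash
python3 - <<'E'
from st import *
sticker(.6494,.1517,10.8,.4447,-.3422,"s_sa")
E
python3 -c "
import cv2
i=cv2.imread('pics/s_sa.png')[230:400,180:440];cv2.imwrite('pics/s_sac.png',cv2.resize(i,None,fx=3,fy=3))"
```

```text
pick False [0.64983671 0.15180716 0.01514998] [ 0.17845365 -0.64847231  0.79629947]
gap 0.01667366403302802 [-0.57916477  0.62854614  5.86090559]
above [ 0.44493382 -0.34243005  0.09554761] [ 0.55486654 -0.59717182 -0.33113897]
down True [ 0.4446317  -0.34206126  0.07890403] [-1.48227272  0.94214679  8.11706287] 0.017051739992694513 32.05
```

View pics/s_sac.png

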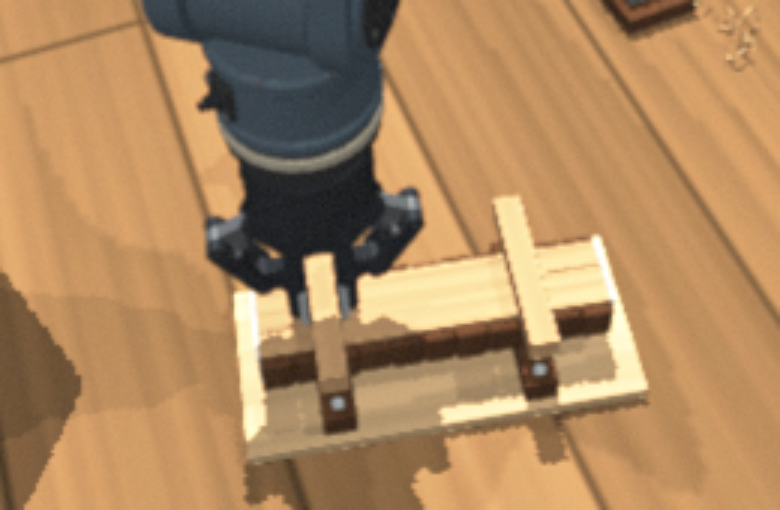

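Both stickers are on their bearers. Releasing, checking from above, then looking at the short blank.

```bash
python3 - <<'E'
from st import *
r.command_gripper(.04); r.hold(.1)
r.movel([.4447,-.3422,.16],speed=.2)
r.goto([.5128,-.3566,.24],quat(d(78.2))); r.hold(.3); snap(r,"wrist","wst")
r.command_gripper(.085)
r.goto([.503,.354,.17],quat(d(99.5)));r.hold(.2); snap(r,"wrist","wsh"); print(r.read_time_s())
for n,lo,hi in [("wst",.074,.09),("wst",.058,.07),("wsh",.018,.028)]:
  P=cloud(pickle.load(open(f"pics/{n}.pkl","rb")));z=P[...,2]
  m=((z>lo)&(z<hi)).astype(np.uint8); k,L,S,C=cv2.connectedComponentsWithStats(m)
  for i in range(1,k):
    if S[i,4]<500: continue
    s=L==i;r2=cv2.minAreaRect((P[s][:,:2]*1000).astype(np.float32))
    print(n,C[i].round(),"top %.1f"%(np.percentile(z[s],90)*1e3),np.round(r2[0],1),np.round(r2[1],1),round(r2[2],2))
E
```

```text
38.1167
wst [318.  98.] top 83.1 [ 444.6 -342.2] [109.7  17.9] 78.15
wst [317. 239.] top 82.8 [ 570.3 -369.2] [109.8  18.5] 78.33
wst [317.  64.] top 65.0 [ 416.9 -337. ] [58.8 36.4] 78.17
wst [509.  92.] top 64.9 [ 474.4 -172.4] [73.7 14.9] 7.49
wst [318. 168.] top 65.0 [ 509.  -356.3] [108.5 113. ] 78.05
wst [318. 267.] top 64.8 [ 606.2 -376.3] [59.2 37.9] 77.65
wsh [319. 170.] top 22.9 [503.  356.1] [180.7  54.9] 9.93
```

View pics/wst.png

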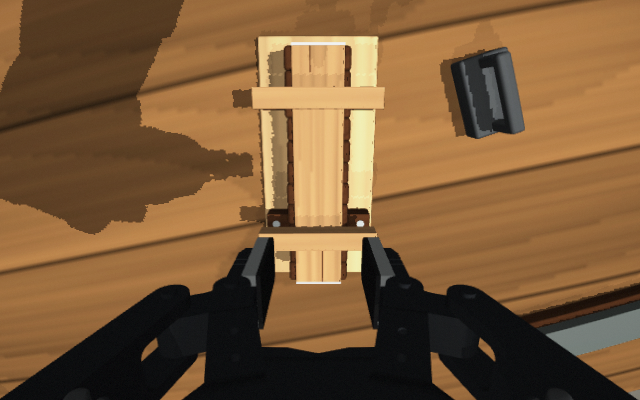

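View pics/wsh.png

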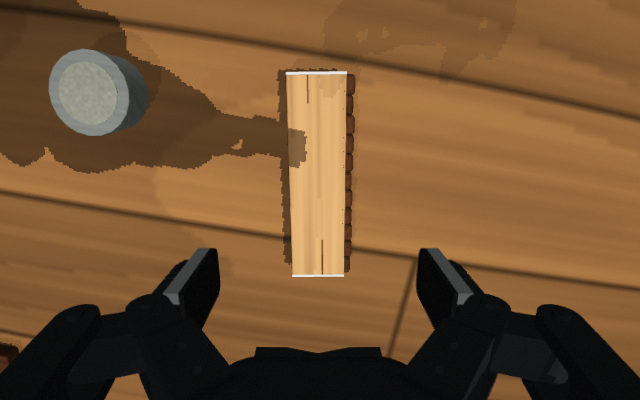

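Both stickers are within about 1 mm of their bearers. In wsh the short blank spans rows 72-275, which gives centre (503,355.5), yaw 9.9°. Picking it now.

```bash
python3 - <<'E'
from st import *
x,y=.5032,.3558
r.goto([x,y,.08],quat(d(99.9))); r.hold(.15)
t=r.movel([x,y,.013],speed=.1,threshold=10); r.hold(.2)
p0=r.read_tool_pos();print(t,p0,r.read_force())
r.command_gripper(.04,squeeze=60); r.hold(.15)
print("gap",r.read_finger_gap(),r.read_force(),r.read_tool_pos())
r.movel([x,y,.20],speed=.2); r.hold(.1); snap(r,"wrist","wsh_held"); print(r.read_finger_gap(),r.read_force(),r.read_ft_torque())
X,Y=.5128,-.3566
r.goto([.62,.0,.22],quat(d(88)))
r.goto([X,Y,.18],quat(d(78.2))); r.hold(.15)
r.movel([X,Y,.115],speed=.12); r.hold(.3)
p=r.read_tool_pos(); print("above",p,r.read_force())
X2,Y2=2*X-p[0],2*Y-p[1]
r.movel([X2,Y2,.103],speed=.04)
t=r.movel([X2,Y2,.082+p0[2]-.002],speed=.015,threshold=3); r.hold(.1)
print("down",t,r.read_tool_pos(),r.read_force(),r.read_finger_gap(),r.read_time_s())
snap(r,"side","s_sh")
E
python3 -c "
import cv2
i=cv2.imread('pics/s_sh.png')[230:400,180:440];cv2.imwrite('pics/s_shc.png',cv2.resize(i,None,fx=3,fy=3))"
```

```text
False [0.50357496 0.35607299 0.01367608] [-1.16139522e-04 -8.40582531e-01 -7.97554389e-01]
gap 0.05494469694088208 [-1.96892246 -0.98642569  7.24948318] [0.50331697 0.35595659 0.01354755]
0.05472902634512061 [-0.23688752 -0.25531687 -1.10334748] [-0.03169391  0.0566407   0.04131554]
above [ 0.51305385 -0.35676531  0.11553363] [ 0.6962308  -0.71011497 -1.76908998]
down True [ 0.51254534 -0.3564106   0.09551918] [-0.1984186   0.67763851  7.35826697] 0.05428414286754112 46.5333
```

View pics/s_shc.png

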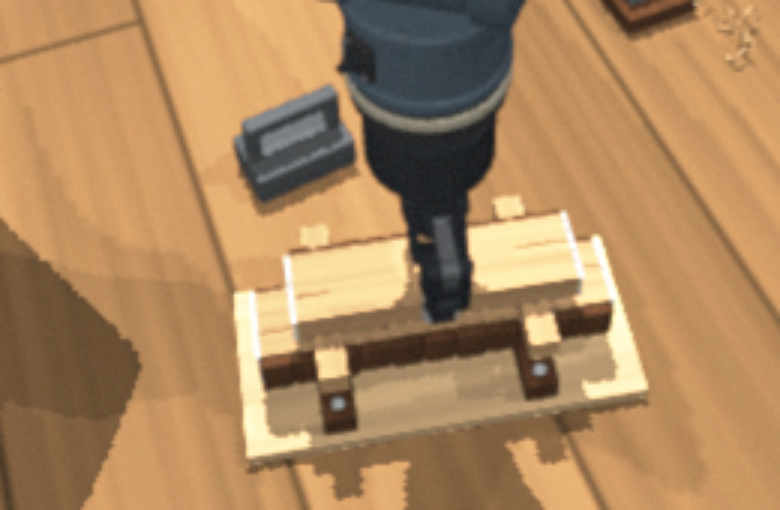

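View pics/wsh_held.png

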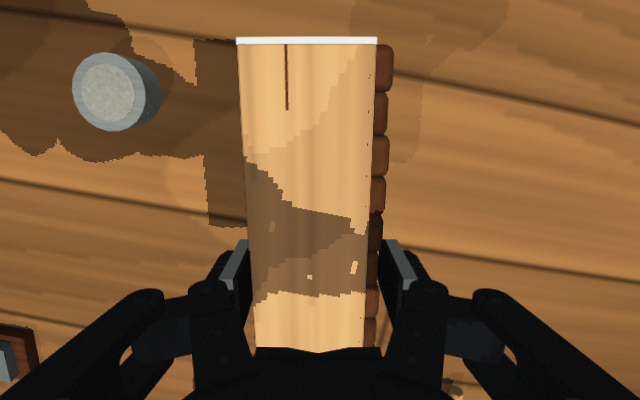

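The short blank rests on both stickers. Releasing, checking from above, then looking at the weight.

```bash
python3 - <<'E'
from st import *
r.command_gripper(.08); r.hold(.1)
X,Y=.5128,-.3566
r.movel([X,Y,.26],speed=.2); r.hold(.3); snap(r,"wrist","wst2")
r.command_gripper(.05)
r.goto([.4745,-.1723,.20],quat(d(97.1)));r.hold(.2); snap(r,"wrist","ww"); print(r.read_time_s())
for n,lo,hi in [("wst2",.098,.112),("wst2",.074,.09),("wst2",.058,.07),("ww",.058,.07),("ww",.006,.07),("ww",.022,.034)]:
  P=cloud(pickle.load(open(f"pics/{n}.pkl","rb")));z=P[...,2]
  m=((z>lo)&(z<hi)).astype(np.uint8); k,L,S,C=cv2.connectedComponentsWithStats(m)
  for i in range(1,k):
    if S[i,4]<200: continue
    s=L==i;r2=cv2.minAreaRect((P[s][:,:2]*1000).astype(np.float32))
    print(n,lo,C[i].round(),"top %.1f"%(np.percentile(z[s],90)*1e3),np.round(r2[0],1),np.round(r2[1],1),round(r2[2],2))
E
```

```text
49.8417
wst2 0.098 [316. 169.] top 104.9 [ 512.3 -357.2] [ 55.3 180.3] 78.06
wst2 0.074 [270.  98.] top 83.1 [ 435.5 -384. ] [24.6 17.2] 77.91
wst2 0.074 [364.  98.] top 83.1 [ 452.6 -302.1] [28.5 17.3] 78.43
wst2 0.074 [274. 233.] top 82.9 [ 561.8 -410.8] [25.3 18.4] 79.41
wst2 0.074 [359. 233.] top 82.8 [ 578.9 -328.4] [26.3 18.9] 77.4
wst2 0.058 [317.  59.] top 65.0 [ 409.9 -335.6] [58.8 24.1] 75.17
wst2 0.058 [498.  93.] top 65.0 [ 474.8 -172. ] [74.1 15. ] 8.42
ww 0.058 [125.  89.] top 65.1 [ 422.3 -321.5] [94.8 42.8] 61.16
ww 0.058 [319. 182.] top 64.8 [ 474.  -172.3] [72.8 13.3] 7.38
ww 0.058 [127. 210.] top 65.0 [ 525.5 -333.7] [126.8  37. ] 1.64
ww 0.058 [108. 303.] top 64.6 [ 614.8 -356.2] [16.5 33. ] 66.79
ww 0.006 [154. 152.] top 64.2 [ 501.  -353.3] [119.9 237. ] 78.64
ww 0.006 [319. 174.] top 64.2 [ 474. -172.] [79.6 50.2] 7.51
ww 0.006 [626. 199.] top 35.3 [458.9 142.1] [27.9 63.2] 88.15
ww 0.006 [110. 303.] top 64.6 [ 615.1 -355.6] [17.9 33. ] 66.79
ww 0.022 [182. 134.] top 33.0 [ 452.8 -302.7] [29.5 22.6] 76.87
ww 0.022 [319. 172.] top 28.9 [ 474. -172.] [79.6 50.2] 7.52
ww 0.022 [628. 200.] top 32.9 [463.7 139.4] [59.  17.9] 12.15
ww 0.022 [152. 258.] top 32.8 [ 579.2 -330.4] [33.1 24.1] 77.21
```

View pics/wst2.png

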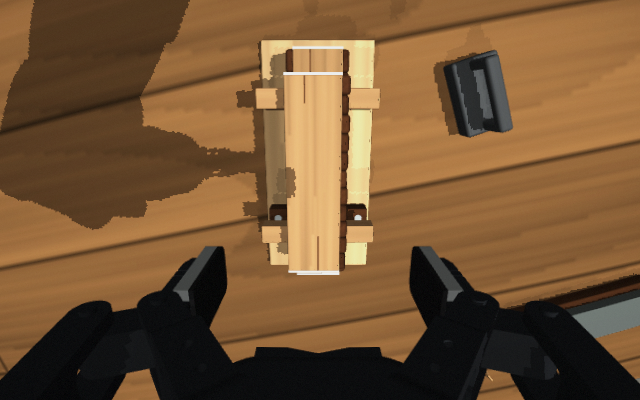

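View pics/ww.png

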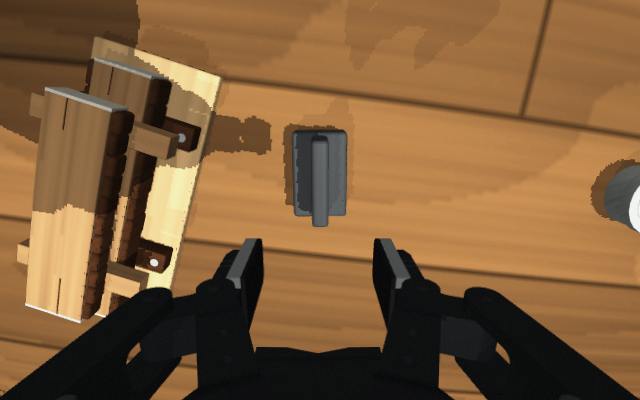

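The short blank is at (512.3,-357.2), yaw -11.9°, which is good. The weight is at (474,-172), yaw 7.5°, with its handle bar at (320,137-226) in ww. I'll grip it by the bar.

```bash
python3 - <<'E'
from st import *
x,y=.474,-.1721
r.goto([x,y,.10],quat(d(97.5))); r.hold(.15)
t=r.movel([x,y,.046],speed=.08,threshold=10); r.hold(.2)
p0=r.read_tool_pos();print(t,p0,r.read_force())
r.command_gripper(.005,squeeze=100); r.hold(.2)
print("gap",r.read_finger_gap(),r.read_force(),r.read_tool_pos())
r.movel([x,y,.225],speed=.12); r.hold(.2); print(r.read_finger_gap(),r.read_force(),r.read_ft_torque(),r.read_tool_pos())
X,Y=.5126,-.3568
r.goto([X,Y,.225],quat(d(78.2))); r.hold(.2)
r.movel([X,Y,.17],speed=.1); r.hold(.3)
p=r.read_tool_pos(); print("above",p,r.read_force(),r.read_time_s())
snap(r,"side","s_w0");snap(r,"wrist","w_w0")
E
python3 -c "
import cv2
i=cv2.imread('pics/s_w0.png')[200:400,180:440];cv2.imwrite('pics/s_w0c.png',cv2.resize(i,None,fx=3,fy=3))"
```

```text
False [ 0.47431455 -0.17222021  0.04645658] [ 0.81468514 -0.28979189  0.14300233]
gap 0.012080076693042487 [-1.75724837  2.42619883  5.82172002] [ 0.47404045 -0.17192328  0.04629474]
0.012635791386342146 [-0.6097082   0.68860565 -8.24870638] [-0.02964084  0.01023341 -0.02628348] [ 0.47384997 -0.1720455   0.22469605]
above [ 0.51278679 -0.35692206  0.17042483] [-0.29038547  0.28740965 -8.92409012] 55.95
```

View pics/s_w0c.png

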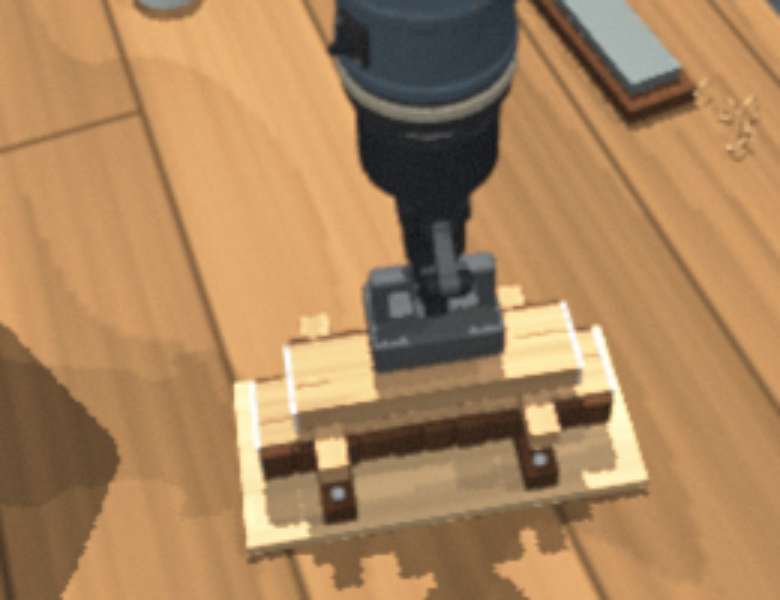

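View pics/w_w0.png

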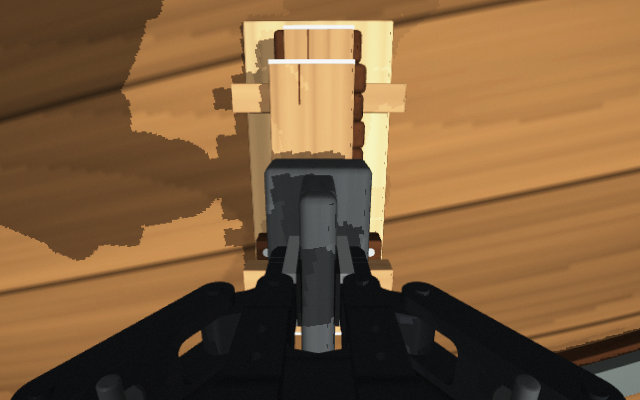

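The weight hangs level and aligned, about 20 mm above the middle of the stack. Lowering it slowly until contact.

```bash
python3 - <<'E'
from st import *
X,Y=.5126,-.3568
X2,Y2=X-.0002,Y+.0001
r.movel([X2,Y2,.156],speed=.04)
t=r.movel([X2,Y2,.1485],speed=.01,threshold=3); r.hold(.2)
p=r.read_tool_pos();print("down",t,p,r.read_force(),r.read_time_s())
# ease the remaining load onto the stack
z=p[2]
while r.read_force()[2]<0 and z>.1475:
    z-=.0005; r.movel([X2,Y2,z],speed=.01); r.hold(.05)
print(r.read_tool_pos(),r.read_force())
r.command_gripper(.035); r.hold(.3)
print(r.read_finger_gap(),r.read_force())
r.movel([X2,Y2,.26],speed=.12); r.hold(.3); snap(r,"wrist","wf")
q=quat(d(90)); r.goto([.40,.0,.30],q); r.hold(.5)
snap(r,"side","sf");snap(r,"scene","scf");print(r.read_time_s())
for n,lo,hi in [("wf",.13,.18),("wf",.098,.112)]:
  P=cloud(pickle.load(open(f"pics/{n}.pkl","rb")));z=P[...,2]
  m=((z>lo)&(z<hi)).astype(np.uint8); k,L,S,C=cv2.connectedComponentsWithStats(m)
  for i in range(1,k):
    if S[i,4]<200: continue
    s=L==i;r2=cv2.minAreaRect((P[s][:,:2]*1000).astype(np.float32))
    print(n,lo,C[i].round(),"top %.1f"%(np.percentile(z[s],90)*1e3),np.round(r2[0],1),np.round(r2[1],1),round(r2[2],2))
E
python3 -c "
import cv2
i=cv2.imread('pics/sf.png')[200:400,180:440];cv2.imwrite('pics/sfc.png',cv2.resize(i,None,fx=3,fy=3))"
```

```text
down True [ 0.51236646 -0.35668255  0.15032249] [-0.17351893 -0.95714722  6.65907426] 57.325
[ 0.51236646 -0.35668255  0.15032249] [-0.17351893 -0.95714722  6.65907426]
0.03522310155680375 [ 0.048312   -0.18618303 -0.41547742]
61.4
wf 0.13 [317. 189.] top 168.2 [ 512.5 -356.8] [49.5 79.6] 78.12
wf 0.098 [316. 105.] top 105.0 [ 458.4 -345.8] [55.2 69.9] 78.21
wf 0.098 [315. 255.] top 104.8 [ 574.3 -370.2] [54.9 52.8] 78.13
```

View pics/sfc.png

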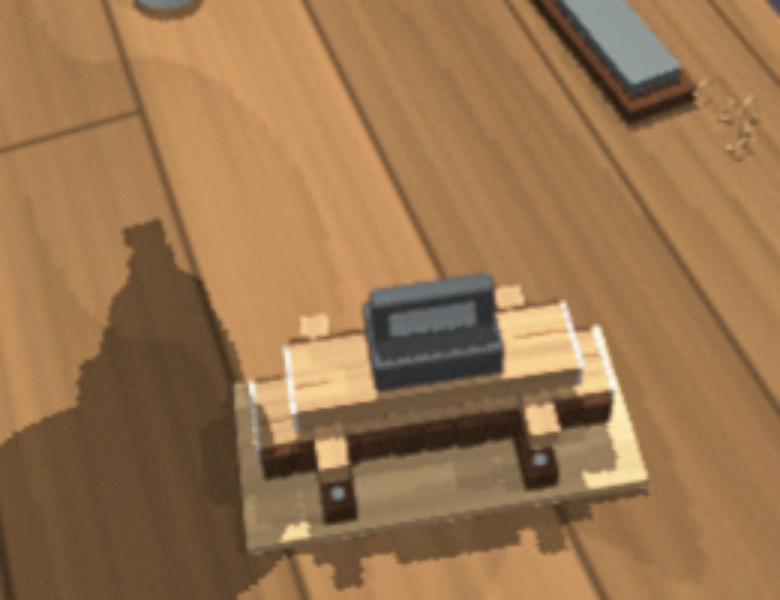

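View pics/wf.png

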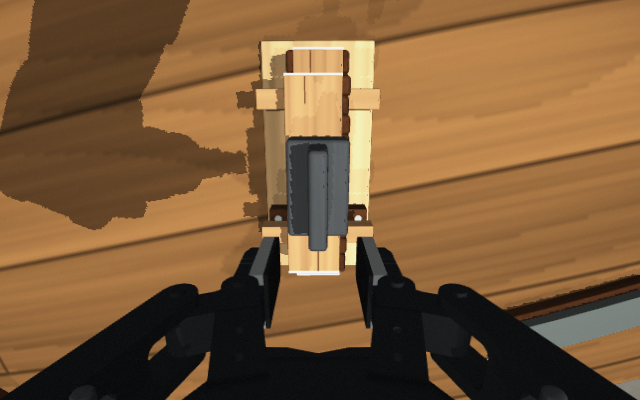

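View pics/scf.png

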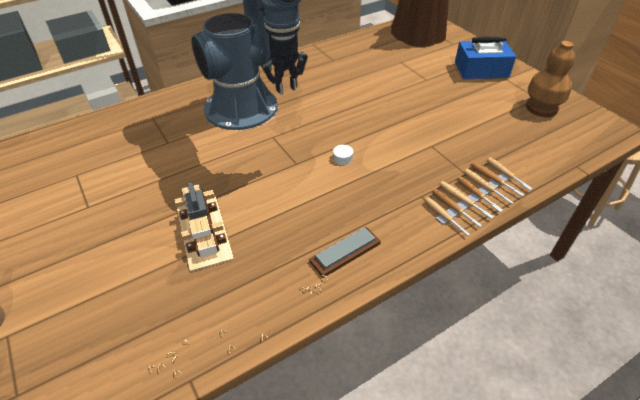

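The stack is complete, and the tin (343,155) and oilstone (345,250) are where they were at the start. The arm is clear of everything, so I'm handing in.

```bash
python3 - <<'E'
from workcell import r
r.finish_job(); print(r.read_time_s())
E
```

```text
the job is handed in; nothing more can be done
the job is handed in; nothing more can be done
```

I built the stack in the order asked and handed it in at about 61 s of robot time. Every piece was lowered until contact before I released it, the weight included.

The last wrist-camera checks, against a base centre at (512.8, −356.6) mm and a base yaw of −11.8°:

| Piece | Centre (mm) | Yaw |
|---|---|---|
| Long blank | (511.9, −356.8) | −11.6° |
| Short blank | (512.3, −357.2) | −11.9° |
| Weight | (512.5, −356.8) | −11.9° |

- **Stickers:** the near sticker was within about 0.1 mm of its bearer and the far one about 1.2 mm off. Both were within about 0.3° of their bearers' direction.
- **Bystanders:** the wax tin and oilstone showed no visible movement in the final scene picture.
- **Disagreement:** the fixed scene and side cameras differed by about 3 to 6 mm, so I used the wrist camera, which put the table within about 0.1 mm of zero height.
- **Not measured again:** the long blank and stickers were checked before the pieces above them went on. The short blank was measured before the weight; afterwards I saw its ends still in line. No check failed.

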